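# Hold a cast offset lever level above its assembly fixture

## Task

Pick up the grey cast lever by its balance point (the yellow band on its beam), keep it from tipping, carry it to the blue fixture and hold it still and level there, its big bore straight above the tall pin and its small eye straight above the short dowel, with the lever's underside about 40 mm above the tip of the tall pin, so that a spacer can be slipped over the pin beneath it. The machined lever marks easily, so grip it gently, with no more than 30 N on each finger; do not touch the fixture with it or disturb the loose things round about. Finish while still holding the lever there: do not lower it or let go.

Things in the scene. Friction and masses are not known exactly. Their poses are not given: they have to be found in the camera images.
- lever: grey cast lever, 0.35 to 0.5 kg, loose, flat on the bench, 230 mm long: heavy round boss at one end, small eye at the other, beam between. Origin at underside level (the bench while it lies), below the balance point; +x along the straight beam towards the small eye, z up. Gripped off its balance point it tends to tip.
- lever_balance (a point): the balance point: centre of the beam at the yellow band (26 mm long), 24 mm above the lever's underside; axes as the lever's. The beam is 16 mm wide and 20 mm high, clear of the bench: underside 14 mm, top 34 mm above it. It runs straight from the boss to 72 mm past the band, then bends to the eye
- lever_bore (a point): centre of the 20 mm through bore in the boss (54 mm in diameter, 44 mm high), at underside level; in the lever's frame x = -56, y = -8.5 mm
- lever_eye (a point): centre of the 13 mm hole in the eye (32 mm in diameter, 36 mm high), at underside level; in the lever's frame x = +134, y = +25.5 mm
- fixture: blue fixture fixed to the bench: base plate 256 x 78 x 12 mm with a tall steel pin and a short steel dowel, spaced as the lever's bore and eye. Origin at bench level, +x towards the dowel, z up; the lever is correctly over it when, seen from above, both origins and both x axes coincide
- pin_tip (a point): centre of the tip of the tall pin (18 mm thick, on a low disc), 60 mm above the bench; in the fixture's frame x = -56, y = -8.5 mm
- dowel_tip (a point): centre of the tip of the short dowel (11 mm thick, on a low disc), 40 mm above the bench; in the fixture's frame x = +134, y = +25.5 mm
- oil_bottle: bystander: small white and blue oil bottle with red cap, 35 mm in diameter, 107 mm tall, loose; origin at the centre of its foot
- brass_ring: bystander: brass ring lying flat, 42 mm in diameter, 7 mm high, loose; origin at the centre of its underside
- steel_nut: bystander: bright hexagon nut, 30 x 35 x 16 mm, loose; origin at the centre of its underside
- blue_marker: bystander: white marker pen with blue cap lying down, 14 x 124 x 12 mm, loose; origin at the centre of its underside
- stack_top (a point): middle of the top of the clear drawer stack, 228 mm above the bench. Clear storage boxes fill the bench between its left and right sides (y from -0.22 to 0.25): beyond x = 0.53 they stand up to 228 mm high, from x = 0.46 to 0.53 up to 120 mm (a leaning lid), nearer the robot 41 mm. Carry the lever across above them or nearer the robot

How it is judged:
On the way:
1. the lever is lifted level off the bench, gripped within 20 mm of its balance point (height (world z) of lever above 0.03 m and angle between lever's own z axis and vertical below 0.12 rad and horizontal distance between the grasp point and lever_balance below 0.02 m and contact force between the fingers and lever above 2 N), for 0.2 s.
At the end, for the whole second after the job is handed in: Held within 20 mm of the balance point, still, level within 5 degrees; seen from above the bore is within 10 mm of the pin and the eye within 12 mm of the dowel; the underside at the bore is 20 to 60 mm above the tall pin's tip; only the fingers touch the lever (horizontal distance between lever_bore and pin_tip below 0.01 m and horizontal distance between lever_eye and dowel_tip below 0.012 m and angle between lever's own z axis and vertical below 0.09 rad and z of lever_bore in the frame of pin_tip between 0.02 and 0.06 m and horizontal distance between the grasp point and lever_balance below 0.02 m and linear speed of lever below 0.02 m/s and angular speed of lever below 0.15 rad/s and contact force between the fingers and lever above 2 N and contact force between lever and fixture below 0.2 N); the arm keeps its last pose, push and grip.
It fails at once if the lever is squeezed or struck by the fingers with clearly more than 30 N a finger (64 N in sum) (contact force between the fingers and lever above 64 N).
It fails at once if the lever tips by more than 20 degrees (angle between lever's own z axis and vertical above 0.35 rad).
It fails at once if the lever touches the fixture (contact force between lever and fixture above 1 N).
It fails at once if a loose bystander is moved by more than 20 mm (distance of any of oil_bottle, brass_ring, steel_nut, blue_marker from where it was at the start of the episode above 0.02 m).
It also fails if it takes over 48 s, if anything falls off the work surface, if the arm or the gripper's body presses on something with over 40 N, if the wrist force passes 120 N, or if a joint passes its speed limit or range.

## Robot

A 6-joint arm with a two-finger parallel gripper is mounted at the origin on a cart in front of the work surface, level with it; the furniture and walls round the work are solid. World frame = base frame: x ahead of the robot, y to its left, z up, the work surface at z = 0. Lengths are in m, angles in rad, forces in N, time in s.
With the tool pointing down it reaches from about 0.275 to 0.75 m from the base axis. Payload 10.2 kg.
Tool frame: the origin (TCP) lies at the very end of the fingers, on their centre line; the grasp point (between the pads) lies 19 mm behind it; z points along the fingers, y is the line along which they close (so a half turn about z gives the same grasp; the last joint's range is limited). The gripper opens to 88 mm and grips with 3 to 60 N. Pads are 18 mm wide; open, the fingers measure 123 mm over their backs; the gripper's body (75 mm by 187 mm) begins 45 mm behind the grasp point.
Start: joints at [1.05, 0.313, 1.498, -0, 1.331, -0.223], TCP at [0.154, 0.502, 0.239] pointing down, gripper open.
Joint ranges: [-2.94, 2.94], [-0.97, 2.17], [0.19, 2.56], [-1.23, 4.37], [0.02, 3.11], [-2.88, 2.88]. Speed limits (rad/s): [2.39, 2.39, 3.01, 3.14, 3.14, 3.14].

## Interface

Orientations are given as a 3x3 rotation matrix whose columns are the frame's x, y, z axes.
In Python, from station import monitor, cams, workorder gives the robot as it stands. The module is installed in compiled form; this text tells all that it offers.
- The arm moves only by the tool arm_command, never from a script. Its argument "motion" is a list of rows, each an object with "rotation": the turn, a rotation vector about the tool's x, y, z in degrees, a list of three; "dp": the shift along the tool's x, y, z in m, a list of three; "gripper": the closure, from 0 (fully open) to 1 (shut). A call has 1 to 5 rows; each row is the pose to reach, as a shift and turn from the pose commanded when the call began, along the tool's axes at that moment; what a row does not reach only later rows make up. A row lasts 1/12 s, in which the tool goes at most 41.7 mm and 7.16 degrees, less where a joint would pass 70% of its speed; a pose out of reach is approached as far as the arm can. A call with a gripper value outside its range is refused whole. The fingers move at their own pace and stop on an object; "grip_force" is the grip in N (left out, the last holds). Time passes only in rows, so rows that repeat a pose let the fingers close. It gives the time, the measured TCP pose, the force, the opening and the grip force at its end, in the units of the state.
- monitor.get_obs(): the state, without advancing time (a new reading comes with each control period).
- cams.capture(name): name is "scene" or "side" or "wrist"; returns (picture, depth): 480x640x3 uint8, red, green, blue; 480x640 float32, m along the optical axis (not along the pixel's ray), 0 where there is no reading.
- cams.get_calibration(name): a dict with "camera_matrix" (3x3 intrinsics, pixels), "pose" (4x4, takes a point from camera to world coordinates). Camera axes: x right, y up, looking along -z (the intrinsics and any distortion apply to the point x, -y, -z); pixel columns grow to the right and rows downward; lengths in m; the calibration is good to about 2 mm. The wrist camera is an equidistant fisheye: a pixel r from the principal point sees the ray r / f radians off the axis. A picture is of the moment at which its call begins: read the wrist's pose just before it. get_calibration takes no time and is no camera call; for the wrist camera it gives the pose at the moment of the call.
- workorder.close_job(): hands the job in; it is judged then, once.
The state is a dict: "t": time; "q": joint angles; "dq": joint speeds; "tau": joint torques, N m; "ee_pos": TCP position; "tool_rot": TCP orientation; "contact_force": force on the tool from outside, world axes, zero at the start; "ft_torque": the same for the moment, N m; "finger_gap": finger opening in m; "grasp_force": force on a finger pad.
Only numpy, scipy, OpenCV 4.12 (cv2) and the standard library are available. Lean on these libraries where they do the work, as an engineer would, in place of code of your own. Each camera call takes 0.05 s, during which the arm holds its last target. There are 200 camera calls.

## Working session

There is one attempt and no reset: what is moved stays moved. The work goes in short steps, Python scripts to look and compute and a tool call to move; the robot and the scene stay as the last step left them, time stands still between calls to the robot, and variables do not carry over. Pictures are saved under pics/ and viewed, at most 10 in all, crops included, and the job is handed in when it is done.

Besides the shell and the picture viewer there is one more tool, called after "Request:" by a JSON object that holds its "op" and its "data". arm_command: Moves the arm, as the interface text tells. Its arguments: {"type":"object","properties":{"motion":{"type":"array","items":{"type":"object","properties":{"rotation":{"type":"array","items":{"type":"number"}},"dp":{"type":"array","items":{"type":"number"}},"gripper":{"type":"number"}}}},"grip_force":{"type":"number"}},"required":["motion"]}

```bash
mkdir -p pics; cat > h.py <<'E'
import numpy as np,cv2
from station import monitor,cams,workorder
def snap(n,f):
    c=cams.get_calibration(n);im,d=cams.capture(n)
    cv2.imwrite(f'pics/{f}.png',im[:,:,::-1]);np.savez(f'pics/{f}.npz',im=im,d=d,K=c['camera_matrix'],T=c['pose'],w=n=='wrist');return im,d
def ray(f,u,v):
    z=np.load(f'pics/{f}.npz');K,T=z['K'],z['T']
    x=(u-K[0,2])/K[0,0];y=(v-K[1,2])/K[1,1]
    if z['w']:
        r=np.hypot(x,y)+1e-12;s=np.tan(r)/r;x*=s;y*=s
    return T[:3,3],T[:3,:3]@np.array([x,-y,-1.]),z['d'][int(v),int(u)]
def atz(f,u,v,h):
    o,r,d=ray(f,u,v);return o+r*(h-o[2])/r[2]
def atd(f,u,v):
    o,r,d=ray(f,u,v);return o+r*d
E
python3 - <<'E'
from h import *
np.set_printoptions(precision=3,suppress=True)
for n in('scene','side','wrist'):
    snap(n,n+'0');c=cams.get_calibration(n);print(n,{k:v for k,v in c.items()})
o=monitor.get_obs();print(o)
E
```

```text
scene {'camera_matrix': array([[604.317,   0.   , 321.886],
       [  0.   , 604.317, 247.11 ],
       [  0.   ,   0.   ,   1.   ]]), 'pose': array([[ 0.529,  0.559, -0.639, -0.981],
       [-0.849,  0.349, -0.397, -0.913],
       [ 0.001,  0.752,  0.659,  1.675],
       [ 0.   ,  0.   ,  0.   ,  1.   ]])}
side {'camera_matrix': array([[590.15 ,   0.   , 320.324],
       [  0.   , 590.15 , 239.162],
       [  0.   ,   0.   ,   1.   ]]), 'pose': array([[ 0.981,  0.077, -0.178,  0.178],
       [-0.194,  0.436, -0.879, -1.534],
       [ 0.011,  0.897,  0.443,  0.935],
       [ 0.   ,  0.   ,  0.   ,  1.   ]])}
wrist {'camera_matrix': array([[371.648,   0.   , 319.588],
       [  0.   , 371.648, 241.306],
       [  0.   ,   0.   ,   1.   ]]), 'pose': array([[ 0.293, -0.915, -0.277,  0.081],
       [ 0.956,  0.28 ,  0.087,  0.524],
       [-0.002, -0.29 ,  0.957,  0.383],
       [ 0.   ,  0.   ,  0.   ,  1.   ]])}
{'t': 0.15, 'q': array([ 1.05 ,  0.313,  1.498, -0.   ,  1.331, -0.223]), 'dq': array([-0.   , -0.001, -0.001, -0.002, -0.001, -0.001]), 'tau': array([  0.003, -40.23 , -25.232,   0.07 ,   0.034,  -0.   ]), 'ee_pos': array([0.154, 0.502, 0.238]), 'tool_rot': array([[-0.956,  0.293, -0.   ],
       [ 0.293,  0.956, -0.001],
       [ 0.   , -0.001, -1.   ]]), 'contact_force': array([ 0.205,  0.252, -0.364]), 'ft_torque': array([-0.008, -0.011, -0.022]), 'grasp_force': 0.0, 'finger_gap': 0.0880829757790807}
```

View pics/scene0.png

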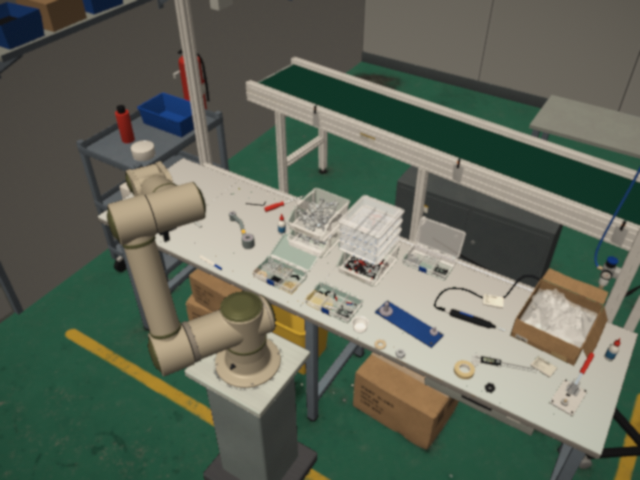

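View pics/wrist0.png

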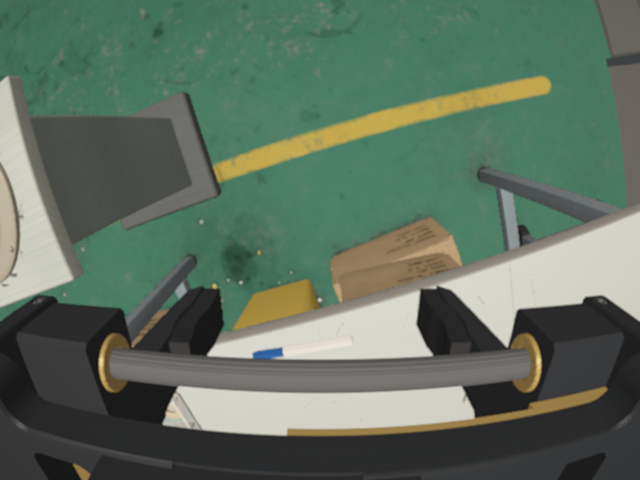

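The scene shows the lever at about (243,229), with its boss at (247,240) and eye at (235,217). The fixture is at (408,322), with the tall pin at (387,308) and the dowel at (435,331). The wrist view shows only the marker and the bench edge. Next I'll enlarge the crops.

```bash
python3 - <<'E'
from h import *
s=cv2.imread('pics/scene0.png');
def c(im,x,y,w,h,k):return cv2.resize(im[y:y+h,x:x+w],None,fx=k,fy=k,interpolation=cv2.INTER_CUBIC)
a=np.vstack([c(s,215,195,80,60,5),c(s,370,290,80,60,5)])
b=cv2.imread('pics/side0.png')
b=cv2.resize(b,(400,300));p=np.vstack([b,c(cv2.imread('pics/side0.png'),0,100,320,240,1.25)])
cv2.imwrite('pics/comp0.png',np.hstack([a,p]))
E
```

```text
(no output)
```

View pics/comp0.png

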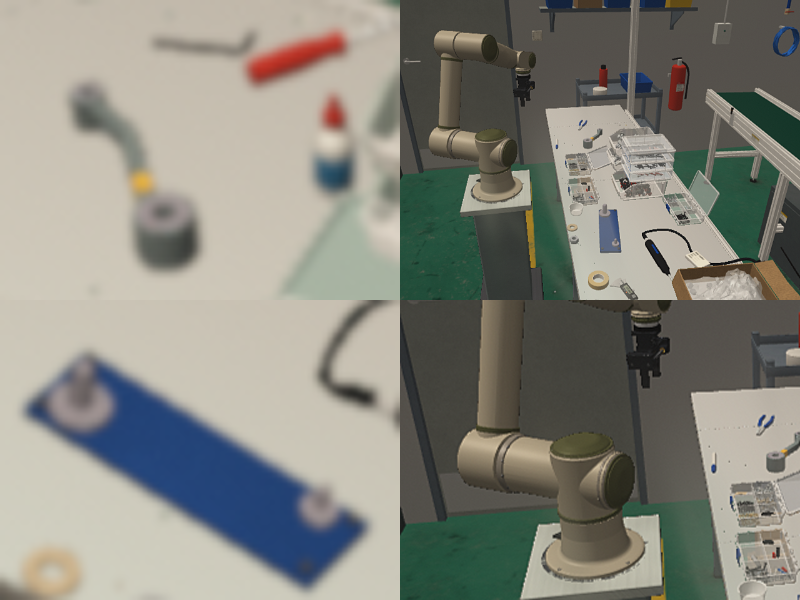

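The crops put the lever's bore top at scene (248,237.4), the eye top at (232.6,213) and the band at (243.6,231.4). The pin tip is at (386.8,302.5) and the dowel tip at (434.2,327.8).

```bash
cat >> h.py <<'E'
def pose(b,e):
    b,e=np.array(b)[:2],np.array(e)[:2];d=e-b
    a=np.arctan2(d[1],d[0])-np.arctan2(34,190)
    R=np.array([[np.cos(a),-np.sin(a)],[np.sin(a),np.cos(a)]])
    m=(b+e)/2-R@np.array([.039,.0085]);return m,np.degrees(a),np.hypot(*d)
E
python3 - <<'E'
from h import *
np.set_printoptions(precision=4,suppress=True)
f='scene0'
b,e,y=atz(f,248,237.4,.044),atz(f,232.6,213,.036),atz(f,243.6,231.4,.034)
print(b,e,y,pose(b,e), 'len .193')
p,d=atz(f,386.8,302.5,.06),atz(f,434.2,327.8,.04)
print(p,d,pose(p,d))
c=[atz(f,*k,.012) for k in((387.6,300.4),(443.4,335.4),(431.6,348),(375,312))];print(np.array(c),np.mean(c,0))
for n,u,v in(('bottle',281,223),('stackish',372,220),('ring',380,345),('nut',400,354),('marker',212,263)):print(n,atd(f,u,v))
E
```

```text
[0.4895 0.3648 0.044 ] [0.5935 0.5293 0.036 ] [0.5201 0.4124 0.034 ] (array([0.5215, 0.4125]), np.float64(47.53958559764203), np.float64(0.1946223198370677)) len .193
[ 0.4497 -0.3044  0.06  ] [ 0.4465 -0.4972  0.04  ] (array([ 0.4473, -0.3609]), np.float64(-101.08794395712654), np.float64(0.19287592503794407))
[[ 0.5036 -0.2838  0.012 ]
 [ 0.4553 -0.5328  0.012 ]
 [ 0.38   -0.5207  0.012 ]
 [ 0.4256 -0.2714  0.012 ]] [ 0.4411 -0.4022  0.012 ]
bottle [0.6215 0.2881 0.0637]
stackish [ 0.6543 -0.1214  0.2313]
ring [ 0.3059 -0.3565 -0.0009]
nut [ 0.3083 -0.4344 -0.0024]
marker [0.3057 0.4091 0.0208]
```

```bash
cat >> h.py <<'E'
from scipy.spatial.transform import Rotation as Ro
def plan(xyz,yang):
    "shift (mm) and turn (deg) in tool axes from measured pose to TCP xyz, tool down, tool y at yang deg"
    o=monitor.get_obs();R=np.array(o['tool_rot']);a=np.radians(yang)
    y=np.array([np.cos(a),np.sin(a),0]);z=np.array([0,0,-1.]);D=np.c_[np.cross(y,z),y,z]
    print('t',o['t'],'at',np.round(o['ee_pos'],4),'dp mm',np.round(1000*R.T@(np.array(xyz)-o['ee_pos']),1),'rot',np.round(Ro.from_matrix(R.T@D).as_rotvec(degrees=True),2),'grip',round(o['grasp_force'],1),round(o['finger_gap'],4))
E
python3 -c "
from h import *
plan([.5215,.4125,.2],137.5)"
```

```text
t 0.15 at [0.154  0.5017 0.2383] dp mm [-377.5   22.6   38.2] rot [-4.000e-02 -4.000e-02 -6.456e+01] grip 0.0 0.0881
```

Request:
{"op": "arm_command", "data": {"motion": [{"dp": [-0.03,0.002,0],"rotation": [0,0,-5],"gripper": 0},{"dp": [-0.065,0.004,0],"rotation": [0,0,-12],"gripper": 0},{"dp": [-0.105,0.006,0],"rotation": [0,0,-19],"gripper": 0},{"dp": [-0.145,0.009,0],"rotation": [0,0,-26],"gripper": 0},{"dp": [-0.185,0.011,0],"rotation": [0,0,-32],"gripper": 0}]}}

```text
t: 0.57
ee_pos: [0.3343, 0.4578, 0.2386]
tool_rot: [[-0.964, -0.264, -0.0], [-0.264, 0.964, -0.0], [0.0, -0.0, -1.0]]
contact_force: [-0.2, 0.4, 0.5]
finger_gap: 0.088
grasp_force: 0.0
```

```bash
python3 -c "
from h import *
plan([.5215,.4125,.2],137.5)"
```

```text
t 0.5667 at [0.3343 0.4578 0.2386] dp mm [-168.6  -93.1   38.5] rot [ 1.000e-02 -2.000e-02 -3.219e+01] grip 0.0 0.088
```

Request:
{"op": "arm_command", "data": {"motion": [{"dp": [-0.035,-0.019,0.0],"rotation": [0,0,-7],"gripper": 0},{"dp": [-0.07,-0.039,0.01],"rotation": [0,0,-14],"gripper": 0},{"dp": [-0.105,-0.058,0.02],"rotation": [0,0,-21],"gripper": 0},{"dp": [-0.14,-0.077,0.03],"rotation": [0,0,-27],"gripper": 0},{"dp": [-0.168,-0.093,0.038],"rotation": [0,0,-32.2],"gripper": 0}]}}

```text
t: 0.98
ee_pos: [0.5216, 0.4105, 0.1993]
tool_rot: [[-0.677, -0.736, -0.001], [-0.736, 0.677, -0.001], [0.001, 0.0, -1.0]]
contact_force: [-0.2, -0.8, -0.2]
finger_gap: 0.0881
grasp_force: 0.0
```

```bash
python3 -c "
from h import *
plan([.5215,.4125,.06],137.5)
snap('wrist','wrist1')
for n,p in (('bore',[-.056,-.0085]),('eye',[.134,.0255]),('band',[0,0])): pass
"
```

```text
t 0.9833 at [0.5216 0.4105 0.1993] dp mm [ -1.6   1.4 139.3] rot [ 0.01 -0.07 -0.12] grip 0.0 0.0881
```

View pics/wrist1.png

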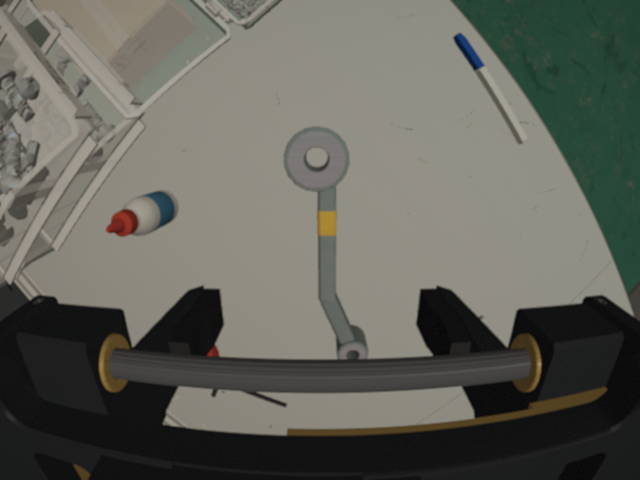

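The wrist view shows the bore top at (317,157), the band centre at (327,223) and the eye hole at (351,351). The space for the fingers is clear.

```bash
python3 -c "
from h import *
f='wrist1'
b,e,y=atz(f,317,157.5,.044),atz(f,351,351,.036),atz(f,327,223,.034)
print(b,e,y,pose(b,e))
print(atz(f,327.5,200,.034),atz(f,327.5,285,.034))
m,a,_=pose(b,e);plan([*y[:2],.04],a+90);plan([*m,.04],a+90)
"
```

```text
[0.48489373 0.36926949 0.044     ] [0.58633873 0.52834057 0.036     ] [0.51719453 0.41687072 0.034     ] (array([0.51543126, 0.41436934]), np.float64(47.32742302594014), np.float64(0.18866556265961934))
[0.50332762 0.40228549 0.034     ] [0.55583714 0.46007122 0.034     ]
t 1.0333 at [0.5255 0.4079 0.1968] dp mm [ -1.5  12.3 156.8] rot [-0.03 -0.18  0.15] grip 0.0 0.0884
t 1.0333 at [0.5255 0.4079 0.1968] dp mm [  1.6  11.9 156.8] rot [-0.03 -0.18  0.15] grip 0.0 0.0884
```

Request:
{"op": "arm_command", "data": {"motion": [{"dp": [0,0.002,0.03],"rotation": [0,0,0],"gripper": 0},{"dp": [0,0.004,0.06],"rotation": [0,0,0],"gripper": 0},{"dp": [0,0.004,0.08],"rotation": [0,0,0],"gripper": 0},{"dp": [0,0.004,0.09],"rotation": [0,0,0],"gripper": 0},{"dp": [0,0.004,0.09],"rotation": [0,0,0],"gripper": 0}]}}

```text
t: 1.45
ee_pos: [0.5155, 0.4141, 0.1083]
tool_rot: [[-0.68, -0.733, -0.004], [-0.733, 0.68, -0.002], [0.004, 0.001, -1.0]]
contact_force: [0.3, 0.1, -0.5]
finger_gap: 0.0883
grasp_force: 0.0
```

Request:
{"op": "arm_command", "data": {"motion": [{"dp": [0,0,0],"rotation": [0,0,0],"gripper": 0},{"dp": [0,0,0],"rotation": [0,0,0],"gripper": 0},{"dp": [0,0,0],"rotation": [0,0,0],"gripper": 0}]}}

```text
t: 1.7
ee_pos: [0.517, 0.415, 0.1125]
tool_rot: [[-0.68, -0.733, 0.002], [-0.733, 0.68, 0.001], [-0.003, -0.001, -1.0]]
contact_force: [0.6, 0.6, -0.1]
finger_gap: 0.0884
grasp_force: 0.0
```

```bash
python3 -c "
from h import *
plan([.5185,.414,.005],137.5)
snap('wrist','wrist2')
"
```

```text
t 1.7 at [0.517  0.415  0.1125] dp mm [ -0.   -1.7 107.5] rot [-0.05  0.15 -0.36] grip 0.0 0.0884
```

View pics/wrist2.png

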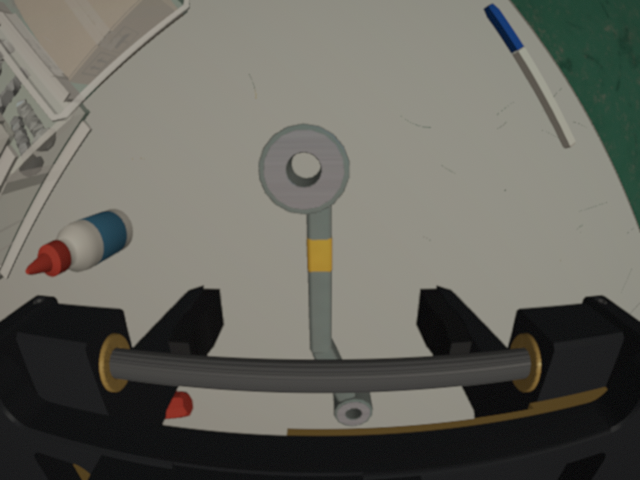

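Closer in, the bore is at (304,168), the band centre at (319.5,255) and the eye at (353,411).

```bash
python3 -c "
from h import *
f='wrist2'
b,e,y=atz(f,304.5,168,.044),atz(f,353,410.5,.036),atz(f,319.5,255,.034)
print(b,e,y,pose(b,e))
m,a,_=pose(b,e);plan([*y[:2],.005],a+90);plan([*m,.005],a+90)
"
```

```text
[0.48521588 0.36965085 0.044     ] [0.58620213 0.53004152 0.036     ] [0.51709259 0.41663642 0.034     ] (array([0.51572355, 0.41529431]), np.float64(47.65884286820662), np.float64(0.1895346661873183))
t 1.75 at [0.5169 0.4149 0.1122] dp mm [ -1.2   1.1 107.2] rot [-0.04  0.13 -0.52] grip 0.0 0.0884
t 1.75 at [0.5169 0.4149 0.1122] dp mm [  0.7   1.2 107.2] rot [-0.04  0.13 -0.52] grip 0.0 0.0884
```

Request:
{"op": "arm_command", "data": {"motion": [{"dp": [0,0.001,0.025],"rotation": [0,0,-0.5],"gripper": 0},{"dp": [0,0.001,0.05],"rotation": [0,0,-0.5],"gripper": 0},{"dp": [0,0.001,0.07],"rotation": [0,0,-0.5],"gripper": 0},{"dp": [0,0.001,0.085],"rotation": [0,0,-0.5],"gripper": 0},{"dp": [0,0.001,0.095],"rotation": [0,0,-0.5],"gripper": 0}]}}

```text
t: 2.17
ee_pos: [0.5154, 0.4151, 0.0147]
tool_rot: [[-0.674, -0.739, -0.001], [-0.739, 0.674, -0.0], [0.001, 0.0, -1.0]]
contact_force: [0.0, -0.2, 0.8]
finger_gap: 0.0884
grasp_force: 0.0
```

Request:
{"op": "arm_command", "data": {"motion": [{"dp": [0,0,0.005],"rotation": [0,0,0],"gripper": 0},{"dp": [0,0,0.008],"rotation": [0,0,0],"gripper": 0},{"dp": [0,0,0.008],"rotation": [0,0,0],"gripper": 0},{"dp": [0,0,0.008],"rotation": [0,0,0],"gripper": 0},{"dp": [0,0,0.008],"rotation": [0,0,0],"gripper": 0}]}}

```text
t: 2.58
ee_pos: [0.5161, 0.4155, 0.0088]
tool_rot: [[-0.674, -0.739, 0.001], [-0.739, 0.674, 0.001], [-0.002, -0.001, -1.0]]
contact_force: [0.5, 0.1, 0.2]
finger_gap: 0.0883
grasp_force: 0.0
```

```bash
python3 -c "
from h import *
plan([.5165,.416,.007],137.6)"
```

```text
t 2.5833 at [0.5161 0.4155 0.0088] dp mm [-0.6  0.   1.8] rot [-0.03  0.09  0.04] grip 0.0 0.0883
```

Request:
{"op": "arm_command", "data": {"motion": [{"dp": [0,0,0.001],"rotation": [0,0,0],"gripper": 0.4},{"dp": [0,0,0.001],"rotation": [0,0,0],"gripper": 0.6},{"dp": [0,0,0.001],"rotation": [0,0,0],"gripper": 0.7},{"dp": [0,0,0.001],"rotation": [0,0,0],"gripper": 0.75},{"dp": [0,0,0.001],"rotation": [0,0,0],"gripper": 0.77}], "grip_force": 6}}

```text
t: 3.0
ee_pos: [0.5157, 0.4153, 0.0068]
tool_rot: [[-0.674, -0.739, 0.0], [-0.739, 0.674, 0.0], [-0.0, -0.0, -1.0]]
contact_force: [-0.1, -0.7, 0.6]
finger_gap: 0.057
grasp_force: 0.0
```

Request:
{"op": "arm_command", "data": {"motion": [{"dp": [0,0,0],"rotation": [0,0,0],"gripper": 0.79},{"dp": [0,0,0],"rotation": [0,0,0],"gripper": 0.81},{"dp": [0,0,0],"rotation": [0,0,0],"gripper": 0.83},{"dp": [0,0,0],"rotation": [0,0,0],"gripper": 0.85},{"dp": [0,0,0],"rotation": [0,0,0],"gripper": 0.87}]}}

```text
t: 3.42
ee_pos: [0.5157, 0.4153, 0.0067]
tool_rot: [[-0.674, -0.739, -0.0], [-0.739, 0.674, 0.0], [0.0, 0.0, -1.0]]
contact_force: [-1.1, -0.3, 0.8]
finger_gap: 0.0236
grasp_force: 0.0
```

Request:
{"op": "arm_command", "data": {"motion": [{"dp": [0,0,0],"rotation": [0,0,0],"gripper": 1},{"dp": [0,0,0],"rotation": [0,0,0],"gripper": 1},{"dp": [0,0,0],"rotation": [0,0,0],"gripper": 1},{"dp": [0,0,0],"rotation": [0,0,0],"gripper": 1}]}}

```text
t: 3.75
ee_pos: [0.5158, 0.4151, 0.0067]
tool_rot: [[-0.674, -0.739, 0.0], [-0.739, 0.674, -0.0], [-0.0, -0.0, -1.0]]
contact_force: [1.8, -0.6, -0.3]
finger_gap: 0.016
grasp_force: 6.0
```

Gripped at a 16 mm opening. I'll raise the grip, then lift slowly.

Request:
{"op": "arm_command", "data": {"motion": [{"dp": [0,0,0],"rotation": [0,0,0],"gripper": 1},{"dp": [0,0,0],"rotation": [0,0,0],"gripper": 1}], "grip_force": 15}}

```text
t: 3.92
ee_pos: [0.5158, 0.4152, 0.0067]
tool_rot: [[-0.674, -0.739, 0.0], [-0.739, 0.674, -0.0], [-0.0, -0.0, -1.0]]
contact_force: [1.3, -1.6, 0.0]
finger_gap: 0.0158
grasp_force: 15.0
```

Request:
{"op": "arm_command", "data": {"motion": [{"dp": [0,0,0],"rotation": [0,0,0],"gripper": 1},{"dp": [0,0,0],"rotation": [0,0,0],"gripper": 1},{"dp": [0,0,-0.002],"rotation": [0,0,0],"gripper": 1},{"dp": [0,0,-0.006],"rotation": [0,0,0],"gripper": 1},{"dp": [0,0,-0.012],"rotation": [0,0,0],"gripper": 1}], "grip_force": 25}}

```text
t: 4.33
ee_pos: [0.5149, 0.4151, 0.0181]
tool_rot: [[-0.674, -0.739, -0.002], [-0.739, 0.674, -0.001], [0.002, 0.001, -1.0]]
contact_force: [0.4, -0.1, -3.5]
finger_gap: 0.0155
grasp_force: 25.0
```

Request:
{"op": "arm_command", "data": {"motion": [{"dp": [0,0,-0.008],"rotation": [0,0,0],"gripper": 1},{"dp": [0,0,-0.018],"rotation": [0,0,0],"gripper": 1},{"dp": [0,0,-0.028],"rotation": [0,0,0],"gripper": 1},{"dp": [0,0,-0.036],"rotation": [0,0,0],"gripper": 1},{"dp": [0,0,-0.04],"rotation": [0,0,0],"gripper": 1}]}}

```text
t: 4.75
ee_pos: [0.5162, 0.4156, 0.0607]
tool_rot: [[-0.674, -0.739, 0.002], [-0.739, 0.674, 0.001], [-0.002, -0.001, -1.0]]
contact_force: [-1.0, 0.9, -4.7]
finger_gap: 0.016
grasp_force: 25.0
```

```bash
python3 -c "
from h import *
plan([.5165,.416,.29],137.6)
snap('wrist','wrist3'); print(monitor.get_obs()['ft_torque'])
"
```

```text
t 4.75 at [0.5162 0.4156 0.0607] dp mm [-1.000e+00 -2.000e-01 -2.293e+02] rot [-0.04  0.13  0.04] grip 25.0 0.016
[ 0.09698489  0.08430311 -0.0675704 ]
```

View pics/wrist3.png

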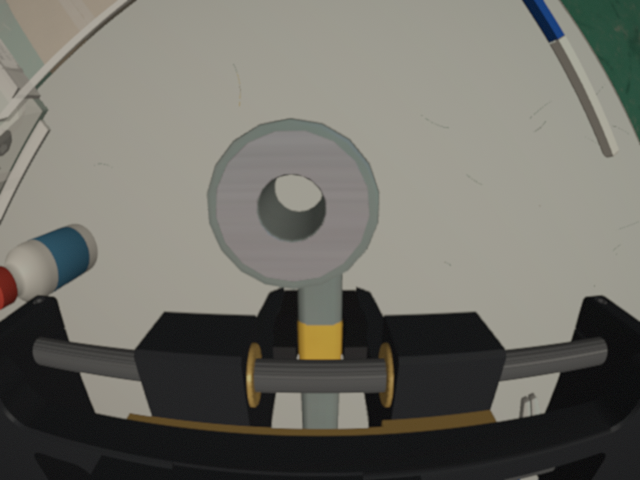

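The lever is held with the band between the pads. I'll check that it's level from the depth at the boss top, around (239,200), (347,190) and (295,140).

```bash
cat >> h.py <<'E'
def boss(f):
    "plane of the boss top from wrist depth: normal, tilt deg, mean height, bore centre (top)"
    z=np.load(f'pics/{f}.npz');P=[]
    for v in range(100,300,3):
        for u in range(200,390,3):
            p=atd(f,u,v)
            P.append(p)
    P=np.array(P);o=monitor.get_obs();h=o['ee_pos'][2]-.007+.044
    k=abs(P[:,2]-h)<.012;Q=P[k];c=np.median(Q,0)
    for _ in range(4):
        A=np.c_[Q[:,:2]-c[:2],np.ones(len(Q))];s=np.linalg.lstsq(A,Q[:,2],rcond=None)[0];r=Q[:,2]-A@s
        Q=Q[abs(r)<max(.001,2*r.std())]
    x=np.array(o['tool_rot'])[:2,0];y=np.array(o['tool_rot'])[:2,1]
    cc,_=cv2.minEnclosingCircle((Q[:,:2]*1000).astype(np.float32))
    print(len(Q),'slope along tool x,y deg',np.degrees([s[:2]@x,s[:2]@y]),'height',s[2],'expected',h,'circle',cc,_)
E
python3 -c "
from h import *
boss('wrist3')"
```

```text
1947 slope along tool x,y deg [-0.13716759 -0.00163533] height 0.09742239011990253 expected 0.09790828966080939 circle (485.666259765625, 371.3493957519531) 26.42761993408203
```

Request:
{"op": "arm_command", "data": {"motion": [{"dp": [0,0,-0.015],"rotation": [0,0,0],"gripper": 1},{"dp": [0,0,-0.04],"rotation": [0,0,0],"gripper": 1},{"dp": [0,0,-0.07],"rotation": [0,0,0],"gripper": 1},{"dp": [0,0,-0.1],"rotation": [0,0,0],"gripper": 1},{"dp": [0,0,-0.125],"rotation": [0,0,0],"gripper": 1}]}}

```text
t: 5.22
ee_pos: [0.5157, 0.4153, 0.1858]
tool_rot: [[-0.674, -0.739, 0.001], [-0.739, 0.674, 0.0], [-0.001, -0.0, -1.0]]
contact_force: [-0.6, 0.5, -4.0]
finger_gap: 0.0156
grasp_force: 25.0
```

Request:
{"op": "arm_command", "data": {"motion": [{"dp": [0.01,0,-0.025],"rotation": [0,0,0],"gripper": 1},{"dp": [0.025,0,-0.05],"rotation": [0,0,0],"gripper": 1},{"dp": [0.045,0,-0.075],"rotation": [0,0,0],"gripper": 1},{"dp": [0.06,0,-0.095],"rotation": [0,0,0],"gripper": 1},{"dp": [0.07,0,-0.105],"rotation": [0,0,0],"gripper": 1}]}}

```text
t: 5.63
ee_pos: [0.468, 0.3629, 0.2917]
tool_rot: [[-0.674, -0.739, 0.003], [-0.739, 0.674, 0.001], [-0.003, -0.001, -1.0]]
contact_force: [-0.3, -0.0, -4.0]
finger_gap: 0.0156
grasp_force: 25.0
```

```bash
python3 -c "
from h import *
for p in (([.52,.22,.29],108),([.56,.05,.29],78),([.53,-.15,.29],48),([.49,-.3,.29],18),([.447,-.361,.29],-11)): plan(*p)
print(monitor.get_obs()['q'])"
```

```text
t 5.6333 at [0.468  0.3629 0.2917] dp mm [  70.5 -134.7    1.6] rot [-0.03  0.19 29.63] grip 25.0 0.0156
t 5.6333 at [0.468  0.3629 0.2917] dp mm [ 169.2 -278.8    1.5] rot [3.000e-02 2.000e-01 5.963e+01] grip 25.0 0.0156
t 5.6333 at [0.468  0.3629 0.2917] dp mm [ 337.2 -391.4    1.1] rot [8.000e-02 2.000e-01 8.963e+01] grip 25.0 0.0156
t 5.6333 at [0.468  0.3629 0.2917] dp mm [ 474.9 -463.     0.8] rot [  0.14   0.19 119.63] grip 25.0 0.0156
t 5.6333 at [0.468  0.3629 0.2917] dp mm [ 549.  -472.3    0.6] rot [  0.2    0.16 148.63] grip 25.0 0.0156
[ 4.61953154e-01  4.34907243e-01  1.18834805e+00 -8.65745498e-05
  1.51496190e+00 -1.94019033e+00]
```

```bash
cat > arc.py <<'E'
from h import *
o=monitor.get_obs();x0,y0,_=o['ee_pos'];a0=np.degrees(np.arctan2(y0,x0));r0=np.hypot(x0,y0)
yr=np.array(o['tool_rot'])[:,1];w0=np.degrees(np.arctan2(yr[1],yr[0]))
X=np.array([.447,-.361]);a1=np.degrees(np.arctan2(X[1],X[0]));r1=np.hypot(*X);w1=-11.1
n=30;v=np.r_[np.linspace(.3,1,4),np.ones(n-9),np.linspace(.9,.1,5)];s=np.r_[0,np.cumsum(v)/v.sum()]
def P(t):
    a=np.radians(a0+(a1-a0)*t);r=r0+(r1-r0)*t;return r*np.array([np.cos(a),np.sin(a)]),w0+(w1-w0)*t
for c in range(n//5):
    p0,w=P(s[5*c]);k=np.radians(w);y=np.array([np.cos(k),np.sin(k)]);x=np.array([-y[1],y[0]])
    print([[*(float(round(q,3)) for q in ((P(t)[0]-p0)@x,(P(t)[0]-p0)@y)),float(round(w-P(t)[1],1))] for t in s[5*c+1:5*c+6]])
E
python3 arc.py
```

```text
[[0.002, -0.009, 1.7], [0.005, -0.025, 4.7], [0.011, -0.047, 9.1], [0.02, -0.076, 14.8], [0.031, -0.105, 20.5]]
[[0.001, -0.03, 5.7], [0.004, -0.06, 11.4], [0.009, -0.09, 17.1], [0.015, -0.12, 22.8], [0.022, -0.149, 28.5]]
[[-0.006, -0.03, 5.7], [-0.01, -0.059, 11.4], [-0.013, -0.089, 17.1], [-0.014, -0.119, 22.8], [-0.014, -0.149, 28.5]]
[[-0.013, -0.027, 5.7], [-0.024, -0.055, 11.4], [-0.034, -0.083, 17.1], [-0.042, -0.112, 22.8], [-0.049, -0.141, 28.5]]
[[-0.019, -0.023, 5.7], [-0.036, -0.047, 11.4], [-0.052, -0.072, 17.1], [-0.067, -0.098, 22.8], [-0.08, -0.124, 28.5]]
[[-0.021, -0.016, 5.1], [-0.037, -0.029, 9.1], [-0.048, -0.039, 12.0], [-0.055, -0.045, 13.7], [-0.057, -0.047, 14.2]]
```

Request:
{"op": "arm_command", "data": {"motion": [{"dp": [0.002,-0.009,0],"rotation": [0,0,1.7],"gripper": 1},{"dp": [0.005,-0.025,0],"rotation": [0,0,4.7],"gripper": 1},{"dp": [0.011,-0.047,0],"rotation": [0,0,9.1],"gripper": 1},{"dp": [0.02,-0.076,0],"rotation": [0,0,14.8],"gripper": 1},{"dp": [0.031,-0.105,0],"rotation": [0,0,20.5],"gripper": 1}]}}

```text
t: 6.05
ee_pos: [0.526, 0.2689, 0.2873]
tool_rot: [[-0.892, -0.451, -0.002], [-0.451, 0.892, -0.001], [0.002, 0.0, -1.0]]
contact_force: [-0.1, -0.0, -3.6]
finger_gap: 0.0155
grasp_force: 25.0
```

Request:
{"op": "arm_command", "data": {"motion": [{"dp": [0.001,-0.03,0],"rotation": [0,0,5.7],"gripper": 1},{"dp": [0.004,-0.06,0],"rotation": [0,0,11.4],"gripper": 1},{"dp": [0.009,-0.09,0],"rotation": [0,0,17.1],"gripper": 1},{"dp": [0.015,-0.12,0],"rotation": [0,0,22.8],"gripper": 1},{"dp": [0.022,-0.149,0],"rotation": [0,0,28.5],"gripper": 1}]}}

```text
t: 6.47
ee_pos: [0.5742, 0.1253, 0.2873]
tool_rot: [[-1.0, 0.03, -0.002], [0.03, 1.0, -0.0], [0.002, -0.0, -1.0]]
contact_force: [1.0, -0.6, -4.1]
finger_gap: 0.0155
grasp_force: 25.0
```

Request:
{"op": "arm_command", "data": {"motion": [{"dp": [-0.006,-0.03,0],"rotation": [0,0,5.7],"gripper": 1},{"dp": [-0.01,-0.059,0],"rotation": [0,0,11.4],"gripper": 1},{"dp": [-0.013,-0.089,0],"rotation": [0,0,17.1],"gripper": 1},{"dp": [-0.014,-0.119,0],"rotation": [0,0,22.8],"gripper": 1},{"dp": [-0.014,-0.149,0],"rotation": [0,0,28.5],"gripper": 1}]}}

```text
t: 6.88
ee_pos: [0.5841, -0.0241, 0.2872]
tool_rot: [[-0.864, 0.504, -0.002], [0.504, 0.864, 0.0], [0.002, -0.001, -1.0]]
contact_force: [-0.1, 0.1, -4.5]
finger_gap: 0.0154
grasp_force: 25.0
```

Request:
{"op": "arm_command", "data": {"motion": [{"dp": [-0.013,-0.027,0],"rotation": [0,0,5.7],"gripper": 1},{"dp": [-0.024,-0.055,0],"rotation": [0,0,11.4],"gripper": 1},{"dp": [-0.034,-0.083,0],"rotation": [0,0,17.1],"gripper": 1},{"dp": [-0.042,-0.112,0],"rotation": [0,0,22.8],"gripper": 1},{"dp": [-0.049,-0.141,0],"rotation": [0,0,28.5],"gripper": 1}]}}

```text
t: 7.3
ee_pos: [0.5559, -0.1707, 0.2873]
tool_rot: [[-0.519, 0.855, -0.002], [0.855, 0.519, 0.001], [0.002, -0.001, -1.0]]
contact_force: [-0.1, -0.9, -3.4]
finger_gap: 0.0157
grasp_force: 25.0
```

```bash
python3 -c "
from h import *
plan([.447,-.361,.27],-11.1)"
```

```text
t 7.3 at [ 0.5559 -0.1707  0.2873] dp mm [-106.2 -191.8   17.3] rot [-0.09 -0.06 42.36] grip 25.0 0.0157
```

Request:
{"op": "arm_command", "data": {"motion": [{"dp": [-0.019,-0.023,0],"rotation": [0,0,5.7],"gripper": 1},{"dp": [-0.036,-0.047,0],"rotation": [0,0,11.4],"gripper": 1},{"dp": [-0.052,-0.072,0],"rotation": [0,0,17.1],"gripper": 1},{"dp": [-0.067,-0.098,0],"rotation": [0,0,22.8],"gripper": 1},{"dp": [-0.08,-0.124,0],"rotation": [0,0,28.5],"gripper": 1}]}}

```text
t: 7.72
ee_pos: [0.4918, -0.3038, 0.2873]
tool_rot: [[-0.048, 0.999, -0.001], [0.999, 0.048, 0.001], [0.001, -0.001, -1.0]]
contact_force: [0.2, -0.6, -4.1]
finger_gap: 0.0158
grasp_force: 25.0
```

Request:
{"op": "arm_command", "data": {"motion": [{"dp": [-0.021,-0.016,0],"rotation": [0,0,5.1],"gripper": 1},{"dp": [-0.037,-0.029,0],"rotation": [0,0,9.1],"gripper": 1},{"dp": [-0.048,-0.039,0],"rotation": [0,0,12],"gripper": 1},{"dp": [-0.055,-0.045,0],"rotation": [0,0,13.7],"gripper": 1},{"dp": [-0.057,-0.047,0],"rotation": [0,0,14],"gripper": 1}]}}

```text
t: 8.13
ee_pos: [0.448, -0.3627, 0.2877]
tool_rot: [[0.192, 0.981, -0.001], [0.981, -0.192, 0.001], [0.001, -0.001, -1.0]]
contact_force: [0.9, 0.2, -3.7]
finger_gap: 0.0158
grasp_force: 25.0
```

Request:
{"op": "arm_command", "data": {"motion": [{"dp": [0,0,0.01],"rotation": [0,0,0],"gripper": 1},{"dp": [0,0,0.03],"rotation": [0,0,0],"gripper": 1},{"dp": [0,0,0.05],"rotation": [0,0,0],"gripper": 1},{"dp": [0,0,0.06],"rotation": [0,0,0],"gripper": 1},{"dp": [0,0,0.06],"rotation": [0,0,0],"gripper": 1}]}}

```text
t: 8.55
ee_pos: [0.4488, -0.3599, 0.2259]
tool_rot: [[0.187, 0.982, -0.003], [0.982, -0.187, 0.004], [0.003, -0.004, -1.0]]
contact_force: [0.9, -0.0, -4.5]
finger_gap: 0.0157
grasp_force: 25.0
```

```bash
python3 -c "
from h import *
plan([.447,-.361,.108],-11.1)
snap('wrist','wrist4');boss('wrist4');snap('scene','scene4');snap('side','side4')
"
```

```text
t 8.55 at [ 0.4488 -0.3599  0.2259] dp mm [ -1.8  -1.1 117.9] rot [-0.22 -0.19  0.33] grip 25.0 0.0157
1943 slope along tool x,y deg [ 0.16432727 -0.32182629] height 0.26297651959396384 expected 0.26479447722673927 circle (449.0930480957031, -306.31195068359375) 26.336645126342773
```

View pics/wrist4.png

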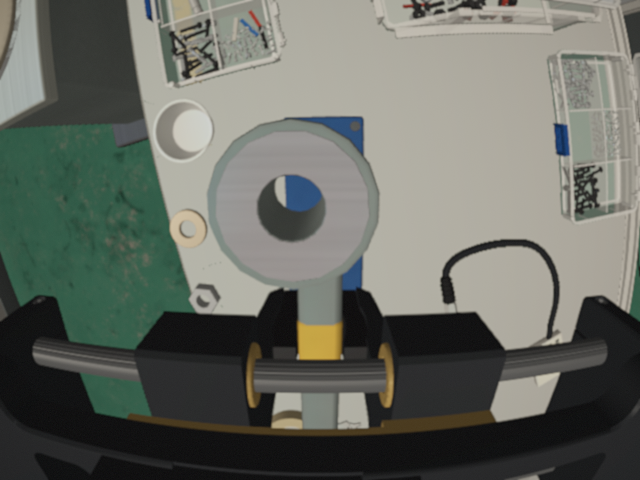

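The wrist view shows the plate's end at row 118, with corners at about (287,118) and (362,118), and its right edge at column 361. I'll compare those with the scene estimate.

```bash
python3 - <<'E'
from h import *
f='wrist4'
for u,v in((287,118),(362,118),(362,200),(361,288),(283,193)):print(u,v,atz(f,u,v,.012))
m=np.array([.4473,-.3609]);a=np.radians(-101.1);R=np.array([[np.cos(a),-np.sin(a)],[np.sin(a),np.cos(a)]])
for c in((-.089,-.0305),(-.089,.0475),(-.056,-.0085)):print('pred',c,m+R@c)
s=cv2.imread('pics/scene4.png');t=cv2.imread('pics/side4.png')
c=lambda im,x,y,w,h,k:cv2.resize(im[y:y+h,x:x+w],None,fx=k,fy=k,interpolation=cv2.INTER_CUBIC)
cv2.imwrite('pics/comp4.png',np.vstack([c(s,340,240,160,110,5)[:,:],]))
cv2.imwrite('pics/comp5.png',c(t,250,150,160,110,5))
E
```

```text
287 118 [ 0.4327164  -0.26603517  0.012     ]
362 118 [ 0.50294355 -0.27918969  0.012     ]
362 200 [ 0.48925002 -0.35829285  0.012     ]
361 288 [ 0.47374265 -0.45113281  0.012     ]
283 193 [ 0.41429836 -0.33703176  0.012     ]
pred (-0.089, -0.0305) [ 0.43450503 -0.26769303]
pred (-0.089, 0.0475) [ 0.51104586 -0.28270975]
pred (-0.056, -0.0085) [ 0.44974024 -0.30431117]
```

View pics/comp4.png

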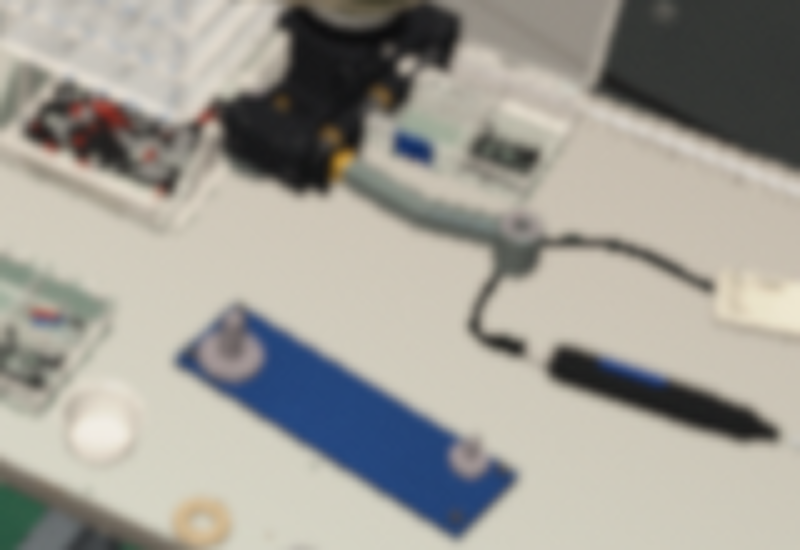

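In the scene view the lever's eye top is at (444,284.8), the pin tip at (386.8,303) and the dowel tip at about (434.5,328.5).

```bash
python3 - <<'E'
from h import *
print('eye scene',atz('scene4',444,284.8,.255))
m=np.array([.447,-.360])
for ad in(-100.6,-101.1):
    a=np.radians(ad);R=np.array([[np.cos(a),-np.sin(a)],[np.sin(a),np.cos(a)]])
    print(ad,'pin',m+R@[-.056,-.0085],'dowel',m+R@[.134,.0255])
print('scene pin',atz('scene4',340+235/5,240+311/5,.06),'dowel',atz('scene4',340+474/5,240+438/5,.04))
b=np.array([.4491,-.3063]);e=atz('scene4',444,284.8,.255)[:2];print('lever',pose(b,e))
plan([.447,-.36,.107],-10.8)
E
```

```text
eye scene [ 0.45023601 -0.5021831   0.255     ]
-100.6 pin [ 0.44894633 -0.30339203] dowel [ 0.44741537 -0.4964041 ]
-101.1 pin [ 0.44944024 -0.30341117] dowel [ 0.44622502 -0.49640253]
scene pin [ 0.45142378 -0.30431886  0.06      ] dowel [ 0.4485124  -0.49867237  0.04      ]
lever (array([ 0.44793944, -0.36436346]), np.float64(-99.81326614610562), np.float64(0.19588639292013982))
t 8.7 at [ 0.4494 -0.3614  0.2297] dp mm [  1.   -2.8 122.7] rot [ 0.07  0.05 -0.02] grip 25.0 0.0154
```

Both errors are within about 4 mm. I'll lower by about 120 mm with a 3 mm shift, then check close up.

Request:
{"op": "arm_command", "data": {"motion": [{"dp": [0.001,0,0.01],"rotation": [0,0,0],"gripper": 1},{"dp": [0.002,-0.001,0.03],"rotation": [0,0,0],"gripper": 1},{"dp": [0.003,-0.001,0.055],"rotation": [0,0,0],"gripper": 1},{"dp": [0.003,-0.001,0.075],"rotation": [0,0,0],"gripper": 1},{"dp": [0.003,-0.001,0.085],"rotation": [0,0,0],"gripper": 1}]}}

```text
t: 9.12
ee_pos: [0.448, -0.3575, 0.1414]
tool_rot: [[0.188, 0.982, -0.002], [0.982, -0.188, 0.002], [0.002, -0.002, -1.0]]
contact_force: [-0.2, 0.3, -4.2]
finger_gap: 0.0157
grasp_force: 25.0
```

Request:
{"op": "arm_command", "data": {"motion": [{"dp": [0,0,0.01],"rotation": [0,0,0],"gripper": 1},{"dp": [0,0,0.02],"rotation": [0,0,0],"gripper": 1},{"dp": [0,0,0.028],"rotation": [0,0,0],"gripper": 1},{"dp": [0,0,0.033],"rotation": [0,0,0],"gripper": 1},{"dp": [0,0,0.035],"rotation": [0,0,0],"gripper": 1}]}}

```text
t: 9.53
ee_pos: [0.4485, -0.3582, 0.1083]
tool_rot: [[0.188, 0.982, -0.0], [0.982, -0.188, 0.0], [0.0, -0.0, -1.0]]
contact_force: [-0.5, -0.3, -3.9]
finger_gap: 0.0156
grasp_force: 25.0
```

Request:
{"op": "arm_command", "data": {"motion": [{"dp": [0,0,0],"rotation": [0,0,0],"gripper": 1},{"dp": [0,0,0],"rotation": [0,0,0],"gripper": 1},{"dp": [0,0,0],"rotation": [0,0,0],"gripper": 1},{"dp": [0,0,0],"rotation": [0,0,0],"gripper": 1},{"dp": [0,0,0],"rotation": [0,0,0],"gripper": 1}]}}

```text
t: 9.95
ee_pos: [0.4486, -0.3583, 0.1091]
tool_rot: [[0.188, 0.982, 0.0], [0.982, -0.188, -0.001], [-0.0, 0.001, -1.0]]
contact_force: [0.2, 0.5, -4.5]
finger_gap: 0.0154
grasp_force: 25.0
```

```bash
python3 - <<'E'
from h import *
plan([.447,-.36,.107],-10.8)
snap('wrist','wrist6');boss('wrist6');snap('scene','scene6');snap('side','side6')
s=cv2.imread('pics/scene6.png');t=cv2.imread('pics/side6.png');w=cv2.imread('pics/wrist6.png')
c=lambda im,x,y,w,h,k:cv2.resize(im[y:y+h,x:x+w],None,fx=k,fy=k,interpolation=cv2.INTER_CUBIC)
cv2.imwrite('pics/comp6.png',np.vstack([np.hstack([c(s,365,275,80,60,5),c(w,240,150,100,75,4)]),np.hstack([c(t,430,270,100,75,4),c(t,450,310,80,60,5)])]))
E
```

```text
t 9.95 at [ 0.4486 -0.3583  0.1091] dp mm [-1.9 -1.3  2.1] rot [ 0.03  0.03 -0.06] grip 25.0 0.0154
1966 slope along tool x,y deg [-0.07985728  0.03461719] height 0.14589228671262483 expected 0.1459784537161492 circle (448.9307861328125, -304.7085266113281) 26.409467697143555
```

View pics/comp6.png

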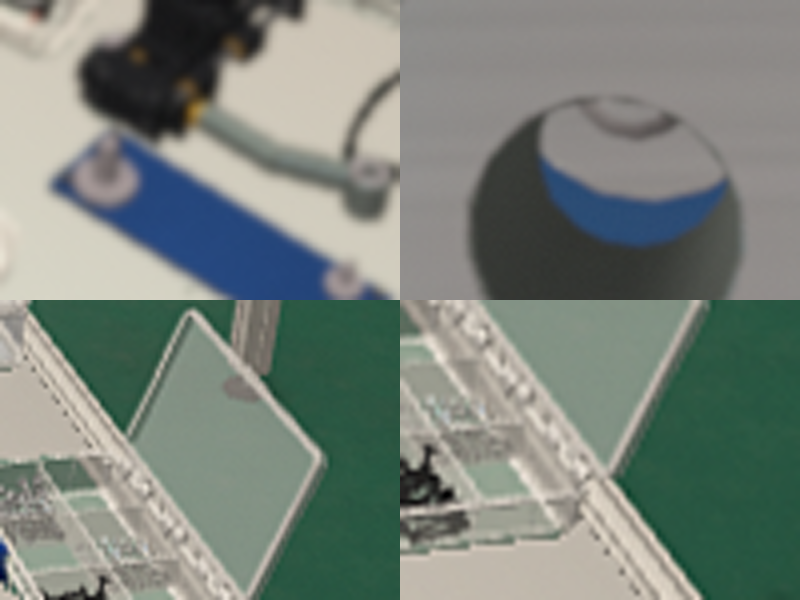

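The bore crop shows the pin's foot, with its near edge at wrist (298,184), centred left to right on column 298. In the scene crop the eye top is at (439,309), the pin tip at (386.8,302.5) and the dowel at (434.5,328).

```bash
python3 - <<'E'
from h import *
x=np.array([.188,.982])
for h in(.014,.017,.02):
    p=atz('wrist6',298,184,h)[:2];print(h,'pin est',p+.009*x)
e=atz('scene6',365+370/5,275+172/5,.138);print('eye',e, 'lever',pose([.4489,-.3047],e))
print('scene pin,dowel',atz('scene6',365+108/5,275+138/5,.06),atz('scene6',365+346/5,275+265/5,.04))
t=cv2.imread('pics/side6.png')
cv2.imwrite('pics/comp7.png',cv2.resize(t[130:255,230:390],None,fx=4.5,fy=4.5,interpolation=cv2.INTER_CUBIC))
c=cams.get_calibration('side');P=np.linalg.inv(c['pose'])@[.448,-.36,.08,1];K=c['camera_matrix'];print('side px',K[0,2]+K[0,0]*P[0]/-P[2],K[1,2]+K[1,1]*P[1]/P[2])
E
```

```text
0.014 pin est [ 0.44289864 -0.30621807]
0.017 pin est [ 0.44315244 -0.30582923]
0.02 pin est [ 0.44340624 -0.30544039]
eye [ 0.44703755 -0.50186618  0.138     ] lever (array([ 0.44684834, -0.36338328]), np.float64(-100.68675046000297), np.float64(0.19717497575351037))
scene pin,dowel [ 0.44884464 -0.30400279  0.06      ] [ 0.44564548 -0.49762852  0.04      ]
side px 331.59112806037035 333.7966314983092
```

```bash
python3 - <<'E'
from h import *
t=cv2.imread('pics/side6.png')
cv2.imwrite('pics/comp8.png',cv2.resize(t[280:380,275:405],None,fx=6,fy=6,interpolation=cv2.INTER_CUBIC))
E
```

```text
(no output)
```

View pics/comp8.png

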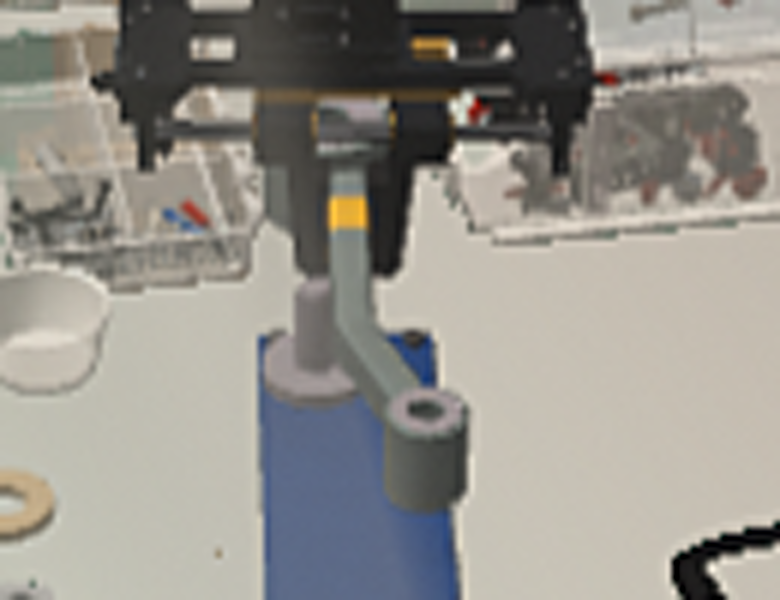

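The side crop shows the eye hole top at side (346.7,348), the band at (333.2,315.3) and the pin tip at (327.7,327.2). The lever clears the pin. The dowel is outside this crop, so I'll segment it on the blue plate in the first, unobstructed side picture.

```bash
python3 - <<'E'
from h import *
f='side6'
im=np.load('pics/side0.npz')['im'].astype(int)
blue=(im[...,2]-im[...,0]>40)
y,x=np.nonzero(blue[315:420,300:380]);print('blue box',x.min()+300,x.max()+300,y.min()+315,y.max()+315)
print('rows around dowel (non-blue runs inside plate)')
for v in list(range(322,346,2))+list(range(374,400,2)):
    xs=np.nonzero(blue[v,300:380])[0]+300
    if len(xs): 
        g=[u for u in range(xs.min(),xs.max()) if not blue[v,u]]
        print(v,xs.min(),xs.max(),'gap',(g[0],g[-1],len(g)) if g else None)
e,y,p=atz(f,346.7,348,.138),atz(f,333.2,315.3,.136),atz(f,327.7,327.2,.06)
print('eye',e,'band',y,'pin',p)
E
```

```text
blue box 302 352 315 401
rows around dowel (non-blue runs inside plate)
336 318 346 gap (319, 345, 19)
338 318 346 gap (319, 335, 17)
340 337 346 gap None
342 337 346 gap None
344 336 346 gap None
374 319 350 gap (324, 341, 11)
376 320 350 gap (334, 341, 7)
378 320 350 gap (328, 342, 11)
380 320 350 gap (323, 342, 19)
382 320 350 gap (321, 347, 26)
384 320 351 gap (322, 347, 23)
386 320 351 gap (321, 349, 28)
388 320 351 gap (321, 350, 30)
390 320 351 gap (321, 350, 28)
392 320 351 gap (321, 350, 30)
394 320 352 gap (321, 349, 29)
396 320 346 gap (321, 345, 25)
398 320 352 gap (322, 351, 30)
eye [ 0.4514283  -0.49834595  0.138     ] band [ 0.45030687 -0.36278227  0.136     ] pin [ 0.45054961 -0.30242771  0.06      ]
```

The three views agree that the lever needs to shift by about (-3, +2) mm in world coordinates. In tool axes that is x +1.5 mm and y -3.3 mm. The underside is at about 0.102, which is 42 mm above the tip.

Request:
{"op": "arm_command", "data": {"motion": [{"dp": [0.0005,-0.001,0],"rotation": [0,0,0],"gripper": 1},{"dp": [0.001,-0.002,0.0005],"rotation": [0,0,0],"gripper": 1},{"dp": [0.0015,-0.003,0.001],"rotation": [0,0,0],"gripper": 1},{"dp": [0.0015,-0.0033,0.001],"rotation": [0,0,0],"gripper": 1},{"dp": [0.0015,-0.0033,0.001],"rotation": [0,0,0],"gripper": 1}]}}

```text
t: 10.52
ee_pos: [0.4454, -0.3561, 0.1077]
tool_rot: [[0.188, 0.982, -0.0], [0.982, -0.188, 0.0], [0.0, -0.0, -1.0]]
contact_force: [0.7, -0.1, -4.5]
finger_gap: 0.0161
grasp_force: 25.0
```

Request:
{"op": "arm_command", "data": {"motion": [{"dp": [0,0,0],"rotation": [0,0,0],"gripper": 1},{"dp": [0,0,0],"rotation": [0,0,0],"gripper": 1},{"dp": [0,0,0],"rotation": [0,0,0],"gripper": 1},{"dp": [0,0,0],"rotation": [0,0,0],"gripper": 1},{"dp": [0,0,0],"rotation": [0,0,0],"gripper": 1}]}}

```text
t: 10.93
ee_pos: [0.4455, -0.3562, 0.1077]
tool_rot: [[0.188, 0.982, 0.0], [0.982, -0.188, -0.0], [-0.0, 0.0, -1.0]]
contact_force: [0.4, 0.1, -3.8]
finger_gap: 0.0159
grasp_force: 25.0
```

Request:
{"op": "arm_command", "data": {"motion": [{"dp": [0,0,0],"rotation": [0,0,0],"gripper": 1},{"dp": [0,0,0],"rotation": [0,0,0],"gripper": 1},{"dp": [0,0,0],"rotation": [0,0,0],"gripper": 1},{"dp": [0,0,0],"rotation": [0,0,0],"gripper": 1},{"dp": [0,0,0],"rotation": [0,0,0],"gripper": 1}]}}

```text
t: 11.35
ee_pos: [0.4455, -0.3561, 0.1077]
tool_rot: [[0.188, 0.982, -0.0], [0.982, -0.188, 0.0], [0.0, -0.0, -1.0]]
contact_force: [0.8, 0.1, -5.2]
finger_gap: 0.0157
grasp_force: 25.0
```

```bash
python3 - <<'E'
from h import *
snap('wrist','wrist9');boss('wrist9');plan([.4455,-.3563,.107],-10.8);print(np.abs(monitor.get_obs()['dq']).max())
E
```

```text
1982 slope along tool x,y deg [-0.12710261 -0.02901971] height 0.14458519927944316 expected 0.14471137513577026 circle (445.6676025390625, -302.427734375) 26.62381362915039
t 11.4 at [ 0.4455 -0.3561  0.1077] dp mm [-0.2  0.   0.7] rot [-0.   -0.   -0.06] grip 25.0 0.0157
0.002348185574171463
```

The lever is level, still and gripped at 25 N, with its underside about 41 mm above the pin tip. Handing in.

```bash
python3 -c "
from station import workorder
print(workorder.close_job())"
```

```text
the job is handed in; nothing more can be done
None
```

I handed the job in at about 11.4 s of the 48 s, with the lever held still and level over the fixture at 25 N per finger. Its underside is about 41 mm above the pin tip, and I estimate the bore and eye are within about 3 mm of the pin and dowel; the hand-in gave no verdict.

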